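# Put the lab ware back on its matching stands

## Robot

A 6-joint arm with a two-finger parallel gripper is mounted at the origin on the work surface. World frame = base frame: x ahead of the robot, y to its left, z up, the work surface at z = 0. Lengths are in m, angles in rad, forces in N, time in s.
With the tool pointing down it reaches from about 0.4 to 0.825 m from the base axis. Payload 7 kg.
Tool frame: the origin (TCP) lies midway between the tips of the shut fingers; the grasp point (between the pads) lies hold_point_z behind it (hold_point_z is the distance from the TCP to the grasp point, in m); z points along the fingers, y is the line along which they close (so a half turn about z gives the same grasp; the last joint's range is limited). The gripper opens to 88 mm and grips with 3 to 60 N. Pads are 19 mm wide; open, the fingers measure 130 mm over their backs; the gripper's body (78 mm by 193 mm) begins 47 mm behind the grasp point.
Start: joints at [-1.013, 0.359, 0.012, 0, -1.224, -0.288], TCP at [0.18, -0.651, 0.204] pointing down, gripper open.
Joint ranges: [-3.07, 3.07], [-1.43, 2.12], [-1.02, 1.25], [-3.03, 1.67], [-3.05, -0], [-3.03, 3.03]. Speed limits (rad/s): [2.39, 2.39, 3.01, 3.14, 3.14, 3.14].

## Interface

Orientations are given as [roll, pitch, yaw] about the fixed x, y, z axes, in that order (R = Rz(yaw) Ry(pitch) Rx(roll)).
In Python, from station import * gives the robot as it stands.
- The arm moves only by the tool apply_moves, never from a script. Its argument "steps" is a list of rows, each an object with "translation": the shift along the world's x, y, z scaled (see below), a list of three; "rotation": the turn, a rotation vector about the world's x, y, z scaled (see below), a list of three. A call has exactly 10 rows; each row is the pose to reach, as a shift and turn from the pose commanded when the call began; what a row does not reach only later rows make up. The controller multiplies each number of a shift by 250 mm and each number of a turn by 30 degrees. A row lasts 1/12 s, in which the tool goes at most 41.7 mm and 7.16 degrees, less where a joint would pass 70% of its speed; a pose out of reach is approached as far as the arm can. A call with a number of a shift or a turn outside -1 to 1 is refused whole. A call with a gripper value outside its range is refused whole. "jaw" is the closure, from -1 (fully open) to 1 (shut), so that 0 is half open, set as the call begins (left out, the last holds). The fingers move at their own pace and stop on an object; "newtons" is the grip in N (left out, the last holds). Time passes only in rows, so rows that repeat a pose let the fingers close, or fill a call up. It gives the time, the measured TCP pose, the force, the opening and the grip force at its end, in the units of the state.
- get_state(): the state, without advancing time (a new reading comes with each control period).
- grab_frame(name): name is "side" or "top"; returns the picture (384x512x3 uint8, blue, green, red); there is no depth.
- camera_model(name): a dict with "fx", "fy", "cx", "cy" (pixels), "k1" (the pictures are not rectified: a ray, as slopes to the right and down, at radius r is drawn at 1 + k1 r^2 times it, then the intrinsics apply), "xyz" and "rotation" of the camera in the world. Camera axes: x right, y down, z forward; pixel columns grow to the right and rows downward; lengths in m; the calibration is good to about 2 mm. A picture is of the moment at which its call begins. camera_model takes no time and is no camera call.
- job_done(): hands the job in; it is judged then, once.
The state is a dict: "t": time; "q": joint angles; "qd": joint speeds; "joint_efforts": joint torques, N m; "eef_pos": TCP position; "ee_rot": TCP orientation; "force": force on the tool from outside, world axes, zero at the start; "moment": the same for the moment, N m; "width": finger opening in m; "gripper_force": force on a finger pad.
Only numpy, scipy, OpenCV 4.12 (cv2) and the standard library are available. Lean on these libraries where they do the work, as an engineer would, in place of code of your own. Each camera call takes 0.05 s, during which the arm holds its last target. There are 200 camera calls.

## Task

Clear up after the practical: set the white tub, the small glass vial, the square brown bottle and the porcelain pestle each down inside the rim of the stand that matches it in shape and size, the three containers upright, the bottle square with its stand and the pestle lying along its own. Set them down rather than drop them, and leave the rubber stopper and the highlighter where they are.

Things in the scene. Friction and masses are not known exactly. Their poses are not given: they have to be found in the camera images.
- tub: White plastic screw-top tub, a closed upright cylinder 52 mm in diameter and 50 mm high, 60 to 110 g. Origin: centre of its underside; z up. Belongs in the large round stand.
- vial: Slim upright glass vial with black cap, 28 mm in diameter (glass and cap) and 62 mm high, 30 to 55 g. Origin: centre of its underside; z up. Belongs in the small round stand.
- bottle: Brown glass bottle, square body 46 x 46 mm and 46 mm high, with a round black cap 32 mm in diameter on top, 63 mm high overall, 95 to 180 g. Origin: centre of its underside; z up, x and y square to its flat sides. It may be turned by any quarter turn. Belongs in the square stand.
- pestle: White porcelain pestle lying on the bench, 120 mm long, ends 28 mm thick, the straight middle (the 25 mm either side of the centre) 22 mm thick, 105 to 190 g. Origin: on its axis, half way along, 14 mm above what it lies on; x along its length. Flats keep it from rolling. Either end may point either way. Belongs in the long stand.
- tub_stand: Fixed; does not move. Black rim with a white floor. Origin: centre of its underside, on the bench. Floor 4 mm above the bench, rim top 12 mm above the bench. Large round stand, 80 mm in outer diameter, 68 mm inside the rim.
- vial_stand: Fixed; does not move. Black rim with a white floor. Origin: centre of its underside, on the bench. Floor 4 mm above the bench, rim top 12 mm above the bench. Small round stand, 54 mm in outer diameter, 42 mm inside the rim.
- bottle_stand: Fixed; does not move. Black rim with a white floor. Origin: centre of its underside, on the bench. Floor 4 mm above the bench, rim top 12 mm above the bench. Square stand, 72 x 72 mm outside, 60 x 60 mm inside the rim; x and y along its sides.
- pestle_stand: Fixed; does not move. Black rim with a white floor. Origin: centre of its underside, on the bench. Floor 4 mm above the bench, rim top 12 mm above the bench. Long stand, 148 x 56 mm outside, 136 x 44 mm inside the rim; x along its length. The rim stands only round its two ends; the middle 86 mm of each long side has no rim, which leaves room for fingers.
- stopper: Loose dark rubber stopper standing among the stands, 38 mm across its top, 28 mm high. Origin: centre of its underside. To be left alone.
- highlighter: Loose green highlighter pen lying among the stands, 110 x 24 x 15 mm, x along its length. Origin: underside, mid-length. To be left alone.

How it is judged:
By the outcome, as a careful person would: the job done as asked, in the order asked, and still so for the second after the job is handed in, with the robot touching nothing.
It also fails if it takes over 112 s, if anything falls off the work surface, if the arm or the gripper's body presses on something with over 40 N, if the wrist force passes 120 N, or if a joint passes its speed limit or range.

## Working session

There is one attempt and no reset: what is moved stays moved. The work goes in short steps, Python scripts to look and compute and a tool call to move; the robot and the scene stay as the last step left them, time stands still between calls to the robot, and variables do not carry over. Pictures are saved under pics/ and viewed, at most 14 in all, crops included, and the job is handed in when it is done.

Besides the shell and the picture viewer there is one more tool, called after "Call:" by a JSON object that holds its "op" and its "data", one argument or row to a line. apply_moves: Moves the arm, as the interface text tells. Shifts and turns lie within -1 to 1; 1 stands for 250 mm of shift or 30 degrees of turn. Its arguments: {"type":"object","properties":{"steps":{"type":"array"},"jaw":{"type":"number"},"newtons":{"type":"number"}},"required":["steps"]}

```bash
mkdir -p pics; python3 - <<'E'
from station import *
import cv2
s=get_state();print(s)
for n in("top","side"):
    print(n,camera_model(n)); f=grab_frame(n); cv2.imwrite(f"pics/{n}0.png",cv2.resize(f,(800,600),interpolation=cv2.INTER_CUBIC)); cv2.imwrite(f"pics/{n}0raw.png",f)
E
```

```text
{'t': 0.0, 'q': array([-1.01291477e+00,  3.59359435e-01,  1.10375269e-02, -3.68852749e-04,
       -1.22413886e+00, -2.88063159e-01]), 'qd': array([-8.01391946e-04, -9.12619465e-05, -6.67650533e-04,  3.56617956e-04,
        8.28831342e-04, -6.64777680e-04]), 'joint_efforts': array([-2.72672478e-04, -5.82712984e+01,  2.93045300e+01,  6.99709922e+00,
        6.59348574e-03, -1.61590774e-04]), 'eef_pos': array([ 0.17972145, -0.65005506,  0.20282785]), 'ee_rot': array([ 3.13989827e+00, -1.40451001e-04, -2.87189974e+00]), 'force': array([ 0.65930282, -0.88472413, -0.274461  ]), 'moment': array([ 0.03033781, -0.01873281,  0.02796725]), 'gripper_force': 0.0, 'width': 0.08785636976015651}
top {'fx': 376.6470846667154, 'fy': 376.6470846667154, 'cx': 253.37415269775127, 'cy': 187.76992376264258, 'k1': -0.03868237755511685, 'xyz': array([ 0.40836744, -0.00172573,  0.90389917]), 'rotation': array([-2.9557194 ,  0.01891074, -1.55131993])}
side {'fx': 495.2698529607368, 'fy': 495.2698529607368, 'cx': 260.2713614695508, 'cy': 190.6294348887099, 'k1': -0.07919167768514379, 'xyz': array([0.30533843, 0.72130338, 0.80813491]), 'rotation': array([-2.36268405, -0.00869537, -2.79872515])}
```

View pics/top0.png

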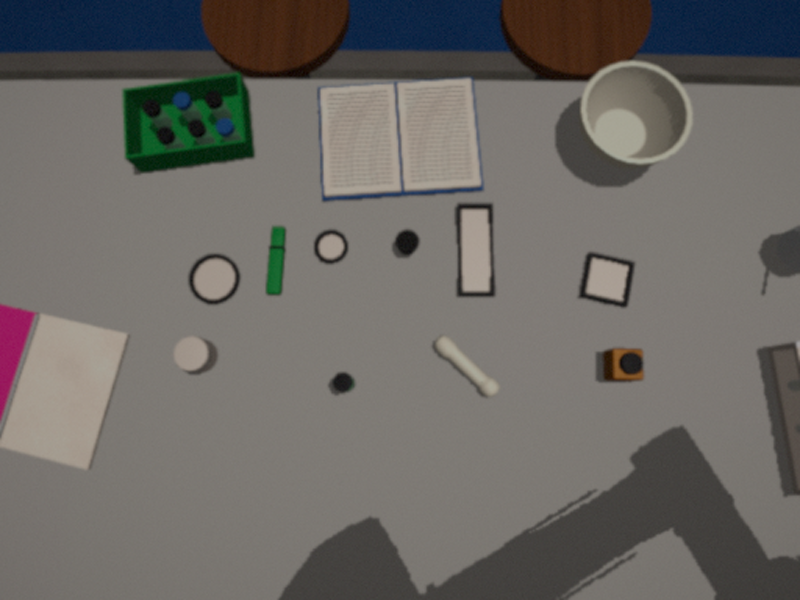

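View pics/side0.png

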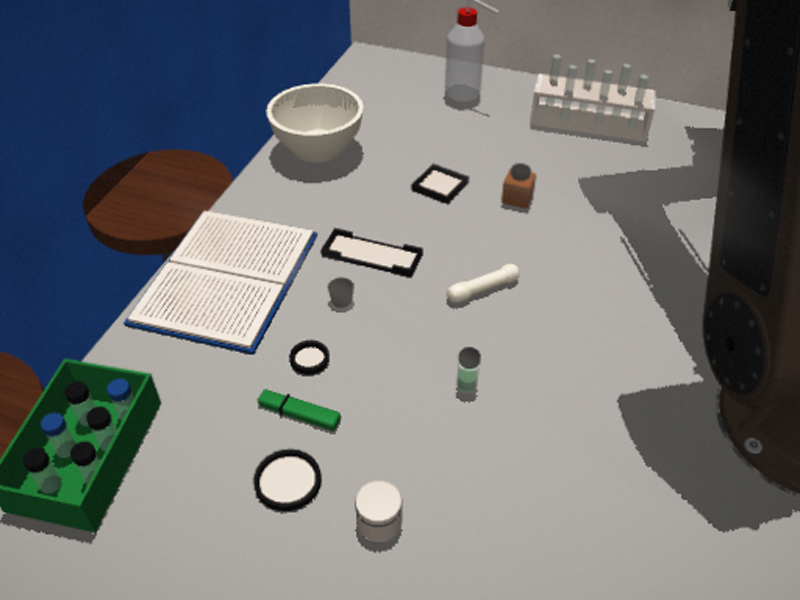

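```bash
cat > h.py <<'E'
import numpy as np, cv2
from scipy.spatial.transform import Rotation as R
from scipy.optimize import least_squares
from station import camera_model
def euler(c): 
    r=np.asarray(c["rotation"]); return R.from_euler("xyz",r).as_matrix()
def proj(c,P):
    p=(np.atleast_2d(P)-c["xyz"])@euler(c); s=p[:,:2]/p[:,2:]; s=s*(1+c["k1"]*(s**2).sum(1,keepdims=True))
    return s*[c["fx"],c["fy"]]+[c["cx"],c["cy"]]
def ground(c,uv,z):
    d=(np.array(uv,float)-[c["cx"],c["cy"]])/[c["fx"],c["fy"]]; s=d.copy()
    for _ in range(20): s=d/(1+c["k1"]*(s@s))
    r=euler(c)@[s[0],s[1],1]; return c["xyz"]+r*(z-c["xyz"][2])/r[2]
E
python3 - <<'E'
from h import *
for n in("top","side"):
    c=camera_model(n)
    pts={"top":[(214,279),(331,247),(475,250),(607,279),(192,354),(343,382),(626,365),(466,366)],"side":[(288,480),(310,357),(372,253),(441,183),(379,505),(469,357),(519,185),(484,283)]}[n]
    zs=[.008]*4+[.05,.062,.04,.014]
    for p,z in zip(pts,zs): print(n,p,ground(c,np.array(p)/1.5625,z)[:2].round(3))
def tile(n,pts,h):
    f=cv2.imread(f"pics/{n}0raw.png");o=[]
    for (x,y) in pts:
        x=int(x/1.5625)-h;y=int(y/1.5625)-h
        o.append(cv2.resize(f[y:y+2*h,x:x+2*h],(256,256),interpolation=cv2.INTER_NEAREST))
    return np.vstack([np.hstack(o[:3]),np.hstack(o[3:6])])
cv2.imwrite("pics/mt.png",tile("top",[(475,250),(607,279),(192,354),(343,382),(626,365),(466,366)],32))
cv2.imwrite("pics/ms.png",tile("side",[(372,253),(441,183),(379,505),(469,370),(519,185),(484,283)],32))
E
```

```text
top (214, 279) [0.595 0.305]
top (331, 247) [0.649 0.122]
top (475, 250) [ 0.648 -0.104]
top (607, 279) [ 0.604 -0.309]
top (192, 354) [0.473 0.315]
top (343, 382) [0.437 0.09 ]
top (626, 365) [ 0.47 -0.32]
top (466, 366) [ 0.466 -0.089]
side (288, 480) [0.594 0.309]
side (310, 357) [0.649 0.126]
side (372, 253) [ 0.647 -0.098]
side (441, 183) [ 0.602 -0.305]
side (379, 505) [0.472 0.324]
side (469, 357) [0.438 0.097]
side (519, 185) [ 0.468 -0.303]
side (484, 283) [ 0.466 -0.087]
```

View pics/mt.png

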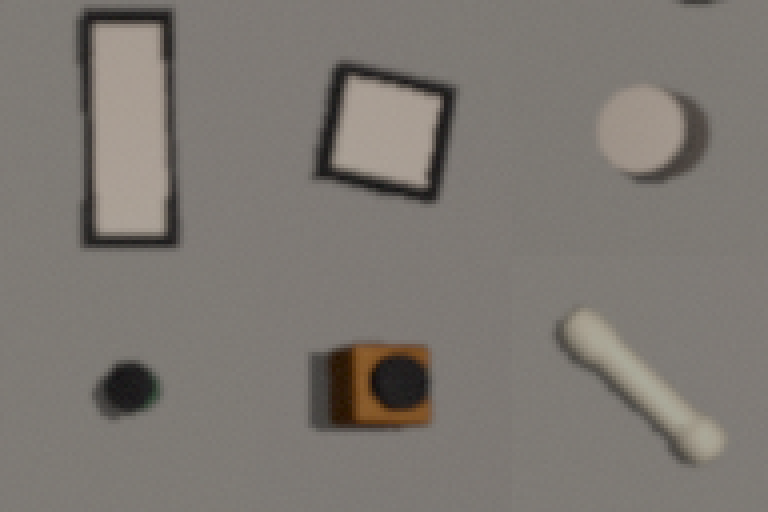

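View pics/ms.png

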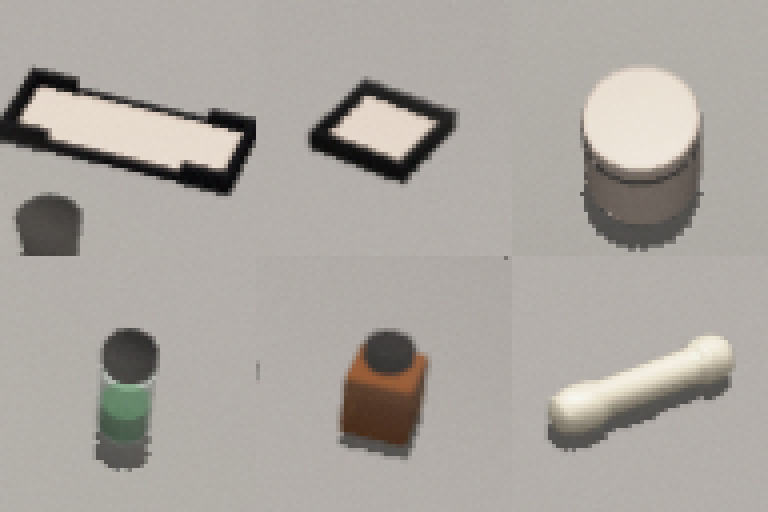

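```bash
python3 - <<'E'
from h import *
T=camera_model("top");S=camera_model("side")
def g(c,o,p,z): return ground(c,np.array(o)+(np.array(p,float)+.5)/4-.5,z)[:2]
def sh(name,*a): print(name,[x.round(4).tolist() for x in a])
def ang(a,b): d=b-a; return np.degrees(np.arctan2(d[1],d[0])).round(1),np.hypot(*d).round(4)
q=[g(T,(272,128),p,.010) for p in((83,10),(173,10),(178,245),(82,245))]
sh("pstand T",np.mean(q,0));print(ang(q[3],q[0]),ang(q[2],q[1]),ang(q[1],q[0]))
q=[g(S,(206,129),p,.012) for p in((35,68),(256,117),(230,184),(0,128))]
sh("pstand S",np.mean(q,0));print(ang(q[0],q[1]),ang(q[3],q[2]),ang(q[0],q[3]))
q=[g(T,(356,146),p,.010) for p in((82,63),(200,88),(180,202),(60,178))]
sh("bstand T",np.mean(q,0));print(*[ang(q[i],q[(i+1)%4]) for i in range(4)])
q=[g(S,(250,85),p,.012) for p in((110,80),(200,115),(148,172),(55,131))]
sh("bstand S",np.mean(q,0));print(*[ang(q[i],q[(i+1)%4]) for i in range(4)])
sh("tub",g(T,(90,194),(129.5,129.5),.05),g(S,(210,291),(130.5,119),.05))
sh("vial",g(T,(187,212),(130,131),.06),g(S,(268,204),(130,98),.062))
q=[g(T,(368,201),p,.046) for p in((97,89),(175,90),(174,169),(97,168))]
sh("bottle T",np.mean(q,0),g(T,(368,201),(144,126),.063));print(*[ang(q[i],q[(i+1)%4]) for i in range(4)])
a,b=g(S,(300,86),(86,180),0),g(S,(300,86),(149,187),0)
sh("bottle S",g(S,(300,86),(135,92),.063),a,b);print(ang(a,b))
a,b=g(T,(266,202),(71,77),.014),g(T,(266,202),(191,184),.014);sh("pestle T",(a+b)/2);print(ang(a,b))
a,b=g(S,(277,149),(59,154),.014),g(S,(277,149),(201,98),.014);sh("pestle S",(a+b)/2);print(ang(a,b))
# round stands: white floor blob
for n,c in(("top",T),("side",S)):
    f=cv2.cvtColor(cv2.imread(f"pics/{n}0raw.png"),6)
    for nm,xy,r in (("tubst",(.595,.307),30),("vialst",(.649,.124),20)):
        u,v=proj(c,[*xy,.008])[0].round().astype(int)
        m=(f[v-r:v+r,u-r:u+r]<(60 if n=="top" else 80)).astype(np.uint8)
        cn=max(cv2.findContours(m,0,1)[0],key=cv2.contourArea);M=cv2.moments(cn);e=cv2.fitEllipse(cn)
        sh(nm+n,ground(c,np.array([M["m10"],M["m01"]])/M["m00"]+[u-r,v-r],.007)[:2]);print(cv2.boundingRect(cn))
E
```

```text
pstand T [[0.6496, -0.1037]]
(np.float64(-0.2), np.float64(0.1485)) (np.float64(0.5), np.float64(0.1484)) (np.float64(90.8), np.float64(0.0558))
pstand S [[0.6492, -0.102]]
(np.float64(-178.4), np.float64(0.1436)) (np.float64(-179.4), np.float64(0.1459)) (np.float64(92.4), np.float64(0.0585))
bstand T [[0.6037, -0.3078]]
(np.float64(-101.5), np.float64(0.0729)) (np.float64(167.2), np.float64(0.0724)) (np.float64(79.3), np.float64(0.073)) (np.float64(-12.8), np.float64(0.0735))
bstand S [[0.6039, -0.3054]]
(np.float64(166.3), np.float64(0.0711)) (np.float64(78.7), np.float64(0.0724)) (np.float64(-16.0), np.float64(0.0739)) (np.float64(-103.5), np.float64(0.0694))
tub [[0.4747, 0.3168], [0.4746, 0.3196]]
vial [[0.4375, 0.091], [0.4381, 0.0963]]
bottle T [[0.4709, -0.3201], [0.4713, -0.3184]]
(np.float64(-89.9), np.float64(0.0446)) (np.float64(176.2), np.float64(0.0447)) (np.float64(90.1), np.float64(0.0436)) (np.float64(-2.6), np.float64(0.0446))
bottle S [[0.4704, -0.3138], [0.4916, -0.2949], [0.4511, -0.3023]]
(np.float64(-169.7), np.float64(0.0412))
pestle T [[0.4663, -0.0892]]
(np.float64(-131.1), np.float64(0.0933))
pestle S [[0.4675, -0.0907]]
(np.float64(-131.4), np.float64(0.0975))
tubsttop [[0.5963, 0.3061]]
(15, 14, 32, 31)
vialsttop [[0.651, 0.1237]]
(11, 10, 20, 20)
tubstside [[0.5957, 0.3089]]
(9, 12, 43, 40)
vialstside [[0.651, 0.1263]]
(6, 10, 26, 23)
```

Call:
{"op": "apply_moves", "data": {
  "steps": [
    {"translation":[0.1,0.1,0],"rotation":[0,0,-0.05]},
    {"translation":[0.2,0.2,0],"rotation":[0,0,-0.1]},
    {"translation":[0.3,0.3,0],"rotation":[0,0,-0.15]},
    {"translation":[0.4,0.4,0],"rotation":[0,0,-0.2]},
    {"translation":[0.5,0.5,0],"rotation":[0,0,-0.25]},
    {"translation":[0.6,0.6,0],"rotation":[0,0,-0.3]},
    {"translation":[0.7,0.7,0],"rotation":[0,0,-0.35]},
    {"translation":[0.8,0.8,0],"rotation":[0,0,-0.4]},
    {"translation":[0.9,0.9,0],"rotation":[0,0,-0.45]},
    {"translation":[1,1,0],"rotation":[0,0,-0.513]}
  ],
  "jaw": -1,
  "newtons": 20
}}

```text
t: 0.93
eef_pos: [0.4307, -0.399, 0.2036]
ee_rot: [3.141, -0.0, 3.142]
force: [0.1, -0.4, -0.4]
width: 0.0879
gripper_force: 0.0
```

```bash
python3 - <<'E'
import station
print([n for n in dir(station) if n[0]!='_'], getattr(station,'hold_point_z',None)); s=station.get_state(); print(s['t'],s['eef_pos'],s['ee_rot'],s['q'])
E
```

```text
['Unreachable', 'camera_model', 'get_state', 'grab_frame', 'hold_point_z', 'job_done'] 0.0188
0.9333 [ 0.43070945 -0.39898131  0.2035756 ] [ 3.14130580e+00 -2.81491476e-04  3.14158328e+00] [-4.14488988e-01  2.15609504e-01 -1.87885182e-01 -1.62205444e-04
 -1.16767482e+00 -1.15625309e+00]
```

Call:
{"op": "apply_moves", "data": {
  "steps": [
    {"translation":[0.03,0.1,0],"rotation":[0,0,0]},
    {"translation":[0.06,0.2,0],"rotation":[0,0,0]},
    {"translation":[0.09,0.3,0],"rotation":[0,0,0]},
    {"translation":[0.12,0.4,0],"rotation":[0,0,0]},
    {"translation":[0.15,0.5,0],"rotation":[0,0,0]},
    {"translation":[0.18,0.6,0],"rotation":[0,0,0]},
    {"translation":[0.21,0.7,0],"rotation":[0,0,0]},
    {"translation":[0.24,0.8,0],"rotation":[0,0,0]},
    {"translation":[0.26,0.9,0],"rotation":[0,0,0]},
    {"translation":[0.28,1,0],"rotation":[0,0,0]}
  ]
}}

```text
t: 1.77
eef_pos: [0.4998, -0.1492, 0.2035]
ee_rot: [3.141, -0.001, -3.14]
force: [0.9, 0.4, -0.6]
width: 0.0878
gripper_force: 0.0
```

Call:
{"op": "apply_moves", "data": {
  "steps": [
    {"translation":[0,0.1,0],"rotation":[0,0,0]},
    {"translation":[0,0.2,0],"rotation":[0,0,0]},
    {"translation":[0,0.3,0],"rotation":[0,0,0]},
    {"translation":[0,0.4,0],"rotation":[0,0,0]},
    {"translation":[0,0.5,0],"rotation":[0,0,0]},
    {"translation":[0,0.6,0],"rotation":[0,0,0]},
    {"translation":[0,0.7,0],"rotation":[0,0,0]},
    {"translation":[0,0.8,0],"rotation":[0,0,0]},
    {"translation":[0,0.9,0],"rotation":[0,0,0]},
    {"translation":[0,1,0],"rotation":[0,0,0]}
  ]
}}

```text
t: 2.6
eef_pos: [0.4995, 0.1006, 0.2036]
ee_rot: [-3.142, -0.0, -3.14]
force: [0.3, -0.6, 0.2]
width: 0.0877
gripper_force: 0.0
```

Call:
{"op": "apply_moves", "data": {
  "steps": [
    {"translation":[-0.01,0.1,0],"rotation":[0,0,0]},
    {"translation":[-0.02,0.2,0],"rotation":[0,0,0]},
    {"translation":[-0.03,0.3,0],"rotation":[0,0,0]},
    {"translation":[-0.04,0.4,0],"rotation":[0,0,0]},
    {"translation":[-0.05,0.5,0],"rotation":[0,0,0]},
    {"translation":[-0.06,0.6,0],"rotation":[0,0,0]},
    {"translation":[-0.08,0.7,0],"rotation":[0,0,0]},
    {"translation":[-0.1,0.8,0],"rotation":[0,0,0]},
    {"translation":[-0.1,0.876,0],"rotation":[0,0,0]},
    {"translation":[-0.1,0.876,0],"rotation":[0,0,0]}
  ]
}}

```text
t: 3.43
eef_pos: [0.4748, 0.3214, 0.2032]
ee_rot: [-3.141, -0.0, -3.138]
force: [0.7, -0.8, 0.5]
width: 0.0877
gripper_force: 0.0
```

Call:
{"op": "apply_moves", "data": {
  "steps": [
    {"translation":[0,0,-0.1],"rotation":[0,0,0]},
    {"translation":[0,-0.01,-0.2],"rotation":[0,0,0]},
    {"translation":[0,-0.01,-0.3],"rotation":[0,0,0]},
    {"translation":[0,-0.01,-0.4],"rotation":[0,0,0]},
    {"translation":[0,-0.01,-0.48],"rotation":[0,0,0]},
    {"translation":[0,-0.01,-0.56],"rotation":[0,0,0]},
    {"translation":[0,-0.01,-0.63],"rotation":[0,0,0]},
    {"translation":[0,-0.01,-0.69],"rotation":[0,0,0]},
    {"translation":[0,-0.01,-0.74],"rotation":[0,0,0]},
    {"translation":[0,-0.01,-0.74],"rotation":[0,0,0]}
  ]
}}

```text
t: 4.27
eef_pos: [0.4738, 0.314, 0.016]
ee_rot: [-3.138, -0.003, -3.141]
force: [0.0, -0.3, 0.1]
width: 0.0876
gripper_force: 0.0
```

Call:
{"op": "apply_moves", "data": {
  "steps": [
    {"translation":[0,0,0],"rotation":[0,0,0]},
    {"translation":[0,0,0],"rotation":[0,0,0]},
    {"translation":[0,0,0],"rotation":[0,0,0]},
    {"translation":[0,0,0],"rotation":[0,0,0]},
    {"translation":[0,0,0],"rotation":[0,0,0]},
    {"translation":[0,0,0],"rotation":[0,0,0]},
    {"translation":[0,0,0],"rotation":[0,0,0]},
    {"translation":[0,0,0],"rotation":[0,0,0]},
    {"translation":[0,0,0],"rotation":[0,0,0]},
    {"translation":[0,0,0],"rotation":[0,0,0]}
  ],
  "jaw": 1,
  "newtons": 15
}}

```text
t: 5.1
eef_pos: [0.4752, 0.3163, 0.0193]
ee_rot: [3.141, 0.001, -3.14]
force: [-1.6, 0.8, 5.6]
width: 0.0513
gripper_force: 15.0
```

Call:
{"op": "apply_moves", "data": {
  "steps": [
    {"translation":[0,0,0.06],"rotation":[0,0,0]},
    {"translation":[0,0,0.14],"rotation":[0,0,0]},
    {"translation":[0,0,0.22],"rotation":[0,0,0]},
    {"translation":[0.04,0,0.28],"rotation":[0,0,0]},
    {"translation":[0.12,-0.01,0.3],"rotation":[0,0,0]},
    {"translation":[0.22,-0.02,0.3],"rotation":[0,0,0]},
    {"translation":[0.32,-0.03,0.3],"rotation":[0,0,0]},
    {"translation":[0.41,-0.035,0.3],"rotation":[0,0,0]},
    {"translation":[0.46,-0.035,0.3],"rotation":[0,0,0]},
    {"translation":[0.484,-0.035,0.3],"rotation":[0,0,0]}
  ]
}}

```text
t: 5.93
eef_pos: [0.5971, 0.3065, 0.0927]
ee_rot: [-3.141, -0.001, 3.141]
force: [-0.3, 1.4, -1.0]
width: 0.0514
gripper_force: 15.0
```

Call:
{"op": "apply_moves", "data": {
  "steps": [
    {"translation":[0,0,0],"rotation":[0,0,0]},
    {"translation":[0,0,0],"rotation":[0,0,0]},
    {"translation":[0,0,0],"rotation":[0,0,0]},
    {"translation":[0,0,-0.04],"rotation":[0,0,0]},
    {"translation":[0,0,-0.08],"rotation":[0,0,0]},
    {"translation":[0,0,-0.12],"rotation":[0,0,0]},
    {"translation":[0,0,-0.16],"rotation":[0,0,0]},
    {"translation":[0,0,-0.2],"rotation":[0,0,0]},
    {"translation":[0,0,-0.22],"rotation":[0,0,0]},
    {"translation":[0,0,-0.22],"rotation":[0,0,0]}
  ]
}}

```text
t: 6.77
eef_pos: [0.5949, 0.3065, 0.0366]
ee_rot: [-3.14, -0.002, -3.141]
force: [-0.1, -0.8, -0.2]
width: 0.0513
gripper_force: 15.0
```

```bash
cat > look.py <<'E'
import sys; from h import *; from station import *
# look.py name x y z half : crops from both cameras, side by side
nm=sys.argv[1]; P=list(map(float,sys.argv[2:5])); h=int(sys.argv[5]); o=[]
for n in("top","side"):
    f=grab_frame(n); u,v=proj(camera_model(n),P)[0].astype(int); print(n,"origin",u-h,v-h,"scale",400/(2*h))
    o.append(cv2.resize(cv2.copyMakeBorder(f,h,h,h,h,0)[v:v+2*h,u:u+2*h],(400,400),interpolation=cv2.INTER_NEAREST))
cv2.imwrite(f"pics/{nm}.png",np.hstack(o)); s=get_state(); print(s["t"],s["eef_pos"],s["force"],s["width"])
E
python3 look.py tub1 .596 .3075 .02 40
```

```text
top origin 94 137 scale 5.0
side origin 143 262 scale 5.0
6.8667 [0.59595099 0.30714382 0.0384802 ] [ 0.14202535 -1.04476955 -0.64590882] 0.05135283216547955
```

View pics/tub1.png

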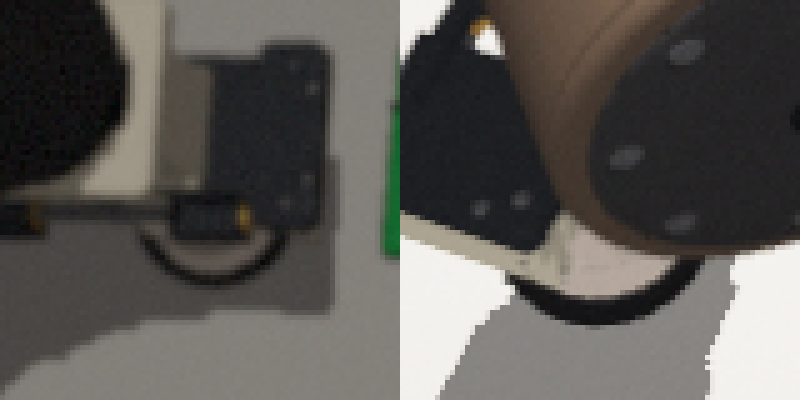

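Call:
{"op": "apply_moves", "data": {
  "steps": [
    {"translation":[0,0,-0.01],"rotation":[0,0,0]},
    {"translation":[0,0,-0.02],"rotation":[0,0,0]},
    {"translation":[0,0,-0.03],"rotation":[0,0,0]},
    {"translation":[0,0,-0.038],"rotation":[0,0,0]},
    {"translation":[0,0,-0.044],"rotation":[0,0,0]},
    {"translation":[0,0,-0.05],"rotation":[0,0,0]},
    {"translation":[0,0,-0.054],"rotation":[0,0,0]},
    {"translation":[0,0,-0.058],"rotation":[0,0,0]},
    {"translation":[0,0,-0.06],"rotation":[0,0,0]},
    {"translation":[0,0,-0.06],"rotation":[0,0,0]}
  ]
}}

```text
t: 7.7
eef_pos: [0.5959, 0.3072, 0.0237]
ee_rot: [-3.141, -0.0, -3.14]
force: [-0.5, 0.2, -1.7]
width: 0.0512
gripper_force: 15.0
```

Call:
{"op": "apply_moves", "data": {
  "steps": [
    {"translation":[0,0,-0.001],"rotation":[0,0,0]},
    {"translation":[0,0,-0.002],"rotation":[0,0,0]},
    {"translation":[0,0,-0.003],"rotation":[0,0,0]},
    {"translation":[0,0,-0.004],"rotation":[0,0,0]},
    {"translation":[0,0,-0.004],"rotation":[0,0,0]},
    {"translation":[0,0,-0.004],"rotation":[0,0,0]},
    {"translation":[0,0,-0.004],"rotation":[0,0,0]},
    {"translation":[0,0,-0.004],"rotation":[0,0,0]},
    {"translation":[0,0,-0.004],"rotation":[0,0,0]},
    {"translation":[0,0,-0.004],"rotation":[0,0,0]}
  ]
}}

```text
t: 8.53
eef_pos: [0.596, 0.3072, 0.0234]
ee_rot: [3.141, 0.0, -3.14]
force: [-1.9, -0.9, 5.8]
width: 0.0513
gripper_force: 15.0
```

Call:
{"op": "apply_moves", "data": {
  "steps": [
    {"translation":[0,0,0],"rotation":[0,0,0]},
    {"translation":[0,0,0],"rotation":[0,0,0]},
    {"translation":[0,0,0],"rotation":[0,0,0]},
    {"translation":[0,0,0],"rotation":[0,0,0]},
    {"translation":[0,0,0],"rotation":[0,0,0]},
    {"translation":[0,0,0],"rotation":[0,0,0]},
    {"translation":[0,0,0],"rotation":[0,0,0]},
    {"translation":[0,0,0.02],"rotation":[0,0,0]},
    {"translation":[0,0,0.06],"rotation":[0,0,0]},
    {"translation":[0,0,0.12],"rotation":[0,0,0]}
  ],
  "jaw": -0.7
}}

```text
t: 9.37
eef_pos: [0.5953, 0.3067, 0.0525]
ee_rot: [-3.14, -0.002, -3.141]
force: [0.1, -0.1, 0.5]
width: 0.0744
gripper_force: 0.0
```

Call:
{"op": "apply_moves", "data": {
  "steps": [
    {"translation":[0,0,0.1],"rotation":[0,0,0]},
    {"translation":[0,0,0.2],"rotation":[0,0,0]},
    {"translation":[0,0,0.3],"rotation":[0,0,0]},
    {"translation":[-0.08,-0.1,0.4],"rotation":[0,0,0]},
    {"translation":[-0.17,-0.22,0.45],"rotation":[0,0,0]},
    {"translation":[-0.26,-0.34,0.45],"rotation":[0,0,0]},
    {"translation":[-0.35,-0.46,0.45],"rotation":[0,0,0]},
    {"translation":[-0.44,-0.58,0.45],"rotation":[0,0,0]},
    {"translation":[-0.53,-0.7,0.45],"rotation":[0,0,0]},
    {"translation":[-0.6,-0.8,0.45],"rotation":[0,0,0]}
  ]
}}

```text
t: 10.2
eef_pos: [0.4442, 0.1054, 0.1662]
ee_rot: [3.141, 0.001, -3.14]
force: [0.2, 0.1, 0.3]
width: 0.0748
gripper_force: 0.0
```

```bash
python3 look.py tub2 .596 .3075 .02 40
```

```text
top origin 94 137 scale 5.0
side origin 143 262 scale 5.0
10.3 [0.44324056 0.10426905 0.16665818] [0.53494628 1.30935347 0.86783044] 0.07464431211082671
```

View pics/tub2.png

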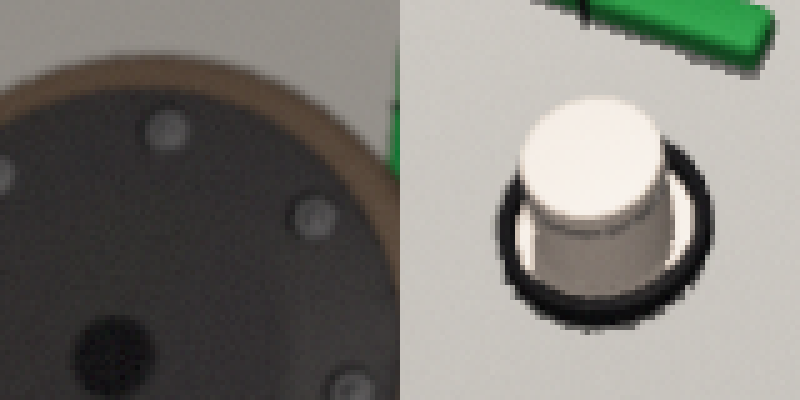

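Call:
{"op": "apply_moves", "data": {
  "steps": [
    {"translation":[-0.02,-0.04,0],"rotation":[0,0,0]},
    {"translation":[-0.022,-0.043,0],"rotation":[0,0,0]},
    {"translation":[-0.022,-0.043,-0.08],"rotation":[0,0,0]},
    {"translation":[-0.022,-0.043,-0.18],"rotation":[0,0,0]},
    {"translation":[-0.022,-0.043,-0.28],"rotation":[0,0,0]},
    {"translation":[-0.022,-0.043,-0.38],"rotation":[0,0,0]},
    {"translation":[-0.022,-0.043,-0.48],"rotation":[0,0,0]},
    {"translation":[-0.022,-0.043,-0.55],"rotation":[0,0,0]},
    {"translation":[-0.022,-0.043,-0.59],"rotation":[0,0,0]},
    {"translation":[-0.022,-0.043,-0.59],"rotation":[0,0,0]}
  ]
}}

```text
t: 11.13
eef_pos: [0.4394, 0.096, 0.0156]
ee_rot: [-3.139, -0.004, -3.14]
force: [-0.6, -0.1, 0.2]
width: 0.0746
gripper_force: 0.0
```

Call:
{"op": "apply_moves", "data": {
  "steps": [
    {"translation":[0,0,0],"rotation":[0,0,0]},
    {"translation":[0,0,0],"rotation":[0,0,0]},
    {"translation":[0,0,0],"rotation":[0,0,0]},
    {"translation":[0,0,0],"rotation":[0,0,0]},
    {"translation":[0,0,0],"rotation":[0,0,0]},
    {"translation":[0,0,0],"rotation":[0,0,0]},
    {"translation":[0,0,0],"rotation":[0,0,0]},
    {"translation":[0,0,0],"rotation":[0,0,0]},
    {"translation":[0,0,0],"rotation":[0,0,0]},
    {"translation":[0,0,0],"rotation":[0,0,0]}
  ],
  "jaw": 1,
  "newtons": 12
}}

```text
t: 11.97
eef_pos: [0.4405, 0.0965, 0.0179]
ee_rot: [3.142, 0.0, -3.14]
force: [0.8, -1.3, 0.7]
width: 0.0283
gripper_force: 11.7
```

```bash
python3 look.py vial1 .438 .0935 .03 40
```

```text
top origin 179 204 scale 5.0
side origin 259 197 scale 5.0
12.0667 [0.44048284 0.09647163 0.01783685] [ 0.01602235 -0.28956577  1.20094239] 0.028148138580951415
```

View pics/vial1.png

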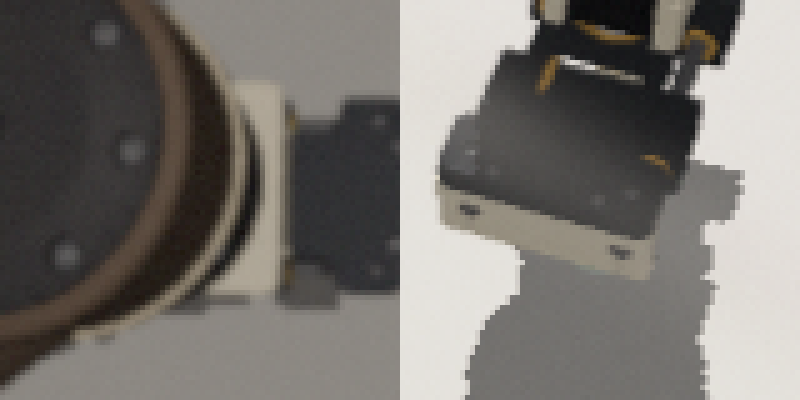

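Call:
{"op": "apply_moves", "data": {
  "steps": [
    {"translation":[0,0,0.06],"rotation":[0,0,0]},
    {"translation":[0,0,0.14],"rotation":[0,0,0]},
    {"translation":[0.04,0,0.22],"rotation":[0,0,0]},
    {"translation":[0.12,0.01,0.3],"rotation":[0,0,0]},
    {"translation":[0.23,0.03,0.36],"rotation":[0,0,0]},
    {"translation":[0.36,0.05,0.38],"rotation":[0,0,0]},
    {"translation":[0.5,0.07,0.38],"rotation":[0,0,0]},
    {"translation":[0.64,0.09,0.38],"rotation":[0,0,0]},
    {"translation":[0.76,0.1,0.38],"rotation":[0,0,0]},
    {"translation":[0.85,0.114,0.38],"rotation":[0,0,0]}
  ]
}}

```text
t: 12.9
eef_pos: [0.655, 0.1248, 0.1119]
ee_rot: [-3.141, -0.001, -3.141]
force: [-0.1, -1.4, -0.6]
width: 0.0283
gripper_force: 11.7
```

Call:
{"op": "apply_moves", "data": {
  "steps": [
    {"translation":[0,0,0],"rotation":[0,0,0]},
    {"translation":[0,0,0],"rotation":[0,0,0]},
    {"translation":[0,0,0],"rotation":[0,0,0]},
    {"translation":[0,0,-0.05],"rotation":[0,0,0]},
    {"translation":[0,0,-0.11],"rotation":[0,0,0]},
    {"translation":[0,0,-0.17],"rotation":[0,0,0]},
    {"translation":[0,0,-0.22],"rotation":[0,0,0]},
    {"translation":[0,0,-0.26],"rotation":[0,0,0]},
    {"translation":[0,0,-0.28],"rotation":[0,0,0]},
    {"translation":[0,0,-0.28],"rotation":[0,0,0]}
  ]
}}

```text
t: 13.73
eef_pos: [0.6519, 0.1247, 0.0414]
ee_rot: [-3.141, -0.002, -3.14]
force: [-0.4, 0.6, 0.2]
width: 0.0282
gripper_force: 11.7
```

```bash
python3 look.py vial2 .651 .125 .02 40
```

```text
top origin 170 116 scale 5.0
side origin 157 184 scale 5.0
13.8333 [0.65308714 0.12500843 0.04304247] [ 0.7251118  -0.21642699  0.06396288] 0.02836050346799292
```

View pics/vial2.png

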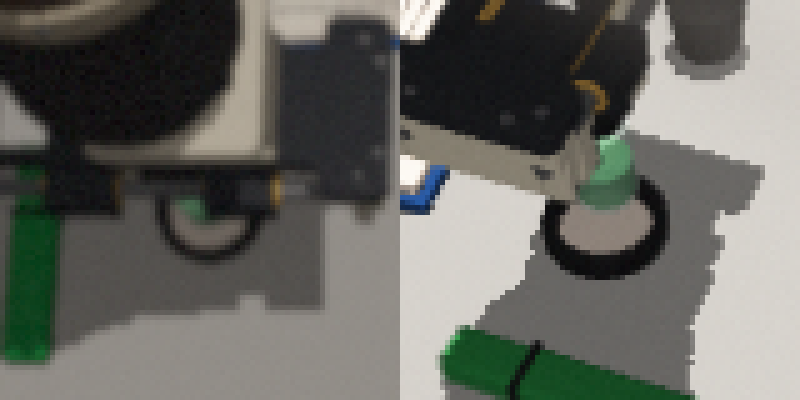

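```bash
python3 - <<'E'
from h import *
S=camera_model("side")
# lowest point of base ellipse & sides
for p in((208,209),(208,194)): print(ground(S,np.array([157,184])+(np.array(p)+.5)/5-.5,.025))
print(ground(S,np.array([157,184])+(np.array((205,228))+.5)/5-.5,.012))
E
```

```text
[0.64580356 0.13097642 0.025     ]
[0.6492488  0.12345927 0.025     ]
[0.6482574 0.1311722 0.012    ]
```

```bash
python3 - <<'E'
from h import *
S=camera_model("side")
d=np.array([.34,-.6])/.69
for z in(0,.003,.006): print(z, ground(S,np.array([268,204])+(np.array((125,182))+.5)/4-.5,z)[:2]+.014*d)
print(proj(S,[.438,.096,0]),proj(S,np.r_[[.438,.096]-.014*d,0]), np.array([268,204])+np.array((125,182))/4)
for z in(.025,.03,.035): print(z, ground(S,np.array([157,184])+(np.array((207,210))+.5)/5-.5,z)[:2]+.014*d)
E
```

```text
0 [0.44234007 0.08742076]
0.003 [0.44185709 0.0897287 ]
0.006 [0.44137412 0.09203664]
[[298.18359987 247.49160414]] [[299.71247315 252.82584007]] [299.25 249.5 ]
0.025 [0.65286416 0.11944418]
0.03 [0.65068939 0.12320908]
0.035 [0.64851462 0.12697399]
```

Call:
{"op": "apply_moves", "data": {
  "steps": [
    {"translation":[0,0,-0.015],"rotation":[0,0,0]},
    {"translation":[0,0,-0.03],"rotation":[0,0,0]},
    {"translation":[0,0,-0.045],"rotation":[0,0,0]},
    {"translation":[0,0,-0.057],"rotation":[0,0,0]},
    {"translation":[0,0,-0.067],"rotation":[0,0,0]},
    {"translation":[0,0,-0.074],"rotation":[0,0,0]},
    {"translation":[0,0,-0.078],"rotation":[0,0,0]},
    {"translation":[0,0,-0.081],"rotation":[0,0,0]},
    {"translation":[0,0,-0.083],"rotation":[0,0,0]},
    {"translation":[0,0,-0.083],"rotation":[0,0,0]}
  ]
}}

```text
t: 14.67
eef_pos: [0.653, 0.1249, 0.0221]
ee_rot: [3.142, 0.0, -3.14]
force: [-0.2, 0.1, -1.1]
width: 0.0279
gripper_force: 11.7
```

Call:
{"op": "apply_moves", "data": {
  "steps": [
    {"translation":[0,0,-0.001],"rotation":[0,0,0]},
    {"translation":[0,0,-0.002],"rotation":[0,0,0]},
    {"translation":[0,0,-0.003],"rotation":[0,0,0]},
    {"translation":[0,0,-0.003],"rotation":[0,0,0]},
    {"translation":[0,0,-0.003],"rotation":[0,0,0]},
    {"translation":[0,0,-0.003],"rotation":[0,0,0]},
    {"translation":[0,0,-0.003],"rotation":[0,0,0]},
    {"translation":[0,0,-0.003],"rotation":[0,0,0]},
    {"translation":[0,0,-0.003],"rotation":[0,0,0]},
    {"translation":[0,0,-0.003],"rotation":[0,0,0]}
  ]
}}

```text
t: 15.5
eef_pos: [0.6533, 0.125, 0.0217]
ee_rot: [3.141, 0.001, -3.14]
force: [-0.3, -1.6, 4.9]
width: 0.0288
gripper_force: 11.8
```

Call:
{"op": "apply_moves", "data": {
  "steps": [
    {"translation":[0,0,0],"rotation":[0,0,0]},
    {"translation":[0,0,0],"rotation":[0,0,0]},
    {"translation":[0,0,0],"rotation":[0,0,0]},
    {"translation":[0,0,0],"rotation":[0,0,0]},
    {"translation":[0,0,0],"rotation":[0,0,0]},
    {"translation":[0,0,0],"rotation":[0,0,0]},
    {"translation":[0,0,0],"rotation":[0,0,0]},
    {"translation":[0,0,0.02],"rotation":[0,0,0]},
    {"translation":[0,0,0.06],"rotation":[0,0,0]},
    {"translation":[0,0,0.12],"rotation":[0,0,0]}
  ],
  "jaw": -0.3
}}

```text
t: 16.33
eef_pos: [0.6521, 0.1246, 0.051]
ee_rot: [-3.141, -0.002, -3.14]
force: [-0.2, 0.8, -0.1]
width: 0.0571
gripper_force: 0.0
```

Call:
{"op": "apply_moves", "data": {
  "steps": [
    {"translation":[0,0,0.1],"rotation":[0,0,0]},
    {"translation":[0,0,0.2],"rotation":[0,0,0]},
    {"translation":[0,0,0.3],"rotation":[0,0,0]},
    {"translation":[-0.05,-0.08,0.4],"rotation":[0,0,0]},
    {"translation":[-0.1,-0.2,0.48],"rotation":[0,0,0]},
    {"translation":[-0.16,-0.34,0.5],"rotation":[0,0,0]},
    {"translation":[-0.22,-0.48,0.5],"rotation":[0,0,0]},
    {"translation":[-0.28,-0.62,0.5],"rotation":[0,0,0]},
    {"translation":[-0.34,-0.76,0.5],"rotation":[0,0,0]},
    {"translation":[-0.4,-0.9,0.5],"rotation":[0,0,0]}
  ],
  "jaw": -1
}}

```text
t: 17.17
eef_pos: [0.5521, -0.1015, 0.1778]
ee_rot: [3.141, 0.002, -3.14]
force: [1.3, -0.4, 1.3]
width: 0.0874
gripper_force: 0.0
```

Call:
{"op": "apply_moves", "data": {
  "steps": [
    {"translation":[-0.04,-0.12,0],"rotation":[0,0,0]},
    {"translation":[-0.08,-0.24,0],"rotation":[0,0,0]},
    {"translation":[-0.12,-0.36,0],"rotation":[0,0,0]},
    {"translation":[-0.16,-0.48,0],"rotation":[0,0,0]},
    {"translation":[-0.2,-0.58,0],"rotation":[0,0,0]},
    {"translation":[-0.24,-0.68,0],"rotation":[0,0,0]},
    {"translation":[-0.28,-0.76,0],"rotation":[0,0,-0.02]},
    {"translation":[-0.31,-0.82,0],"rotation":[0,0,-0.04]},
    {"translation":[-0.328,-0.872,0],"rotation":[0,0,-0.05]},
    {"translation":[-0.328,-0.872,0],"rotation":[0,0,-0.05]}
  ]
}}

```text
t: 18.0
eef_pos: [0.47, -0.32, 0.1774]
ee_rot: [-3.141, 0.001, 3.114]
force: [0.6, 1.1, 1.2]
width: 0.0874
gripper_force: 0.0
```

```bash
python3 look.py vial3 .651 .125 .02 40
```

```text
top origin 170 116 scale 5.0
side origin 157 184 scale 5.0
18.1 [ 0.47077508 -0.31842336  0.17708929] [-0.4587655   0.20690697 -1.32286345] 0.08819673569592759
```

View pics/vial3.png

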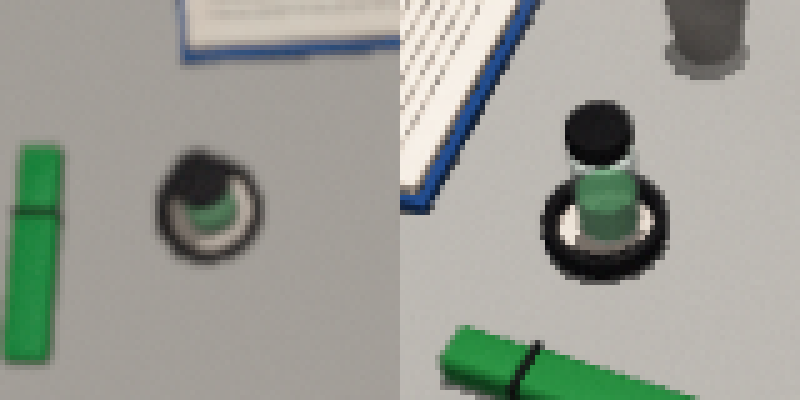

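Call:
{"op": "apply_moves", "data": {
  "steps": [
    {"translation":[0,0,-0.06],"rotation":[0,0,0]},
    {"translation":[0,0,-0.14],"rotation":[0,0,0]},
    {"translation":[0,0,-0.23],"rotation":[0,0,0]},
    {"translation":[0,0,-0.32],"rotation":[0,0,0]},
    {"translation":[0,0,-0.41],"rotation":[0,0,0]},
    {"translation":[0,0,-0.49],"rotation":[0,0,0]},
    {"translation":[0,0,-0.56],"rotation":[0,0,0]},
    {"translation":[0,0,-0.61],"rotation":[0,0,0]},
    {"translation":[0,0,-0.645],"rotation":[0,0,0]},
    {"translation":[0,0,-0.645],"rotation":[0,0,0]}
  ]
}}

```text
t: 18.93
eef_pos: [0.4703, -0.3171, 0.0136]
ee_rot: [3.141, -0.002, 3.117]
force: [-1.0, 1.2, 0.1]
width: 0.0873
gripper_force: 0.0
```

Call:
{"op": "apply_moves", "data": {
  "steps": [
    {"translation":[0,0,0],"rotation":[0,0,0]},
    {"translation":[0,0,0],"rotation":[0,0,0]},
    {"translation":[0,0,0],"rotation":[0,0,0]},
    {"translation":[0,0,0],"rotation":[0,0,0]},
    {"translation":[0,0,0],"rotation":[0,0,0]},
    {"translation":[0,0,0],"rotation":[0,0,0]},
    {"translation":[0,0,0],"rotation":[0,0,0]},
    {"translation":[0,0,0],"rotation":[0,0,0]},
    {"translation":[0,0,0],"rotation":[0,0,0]},
    {"translation":[0,0,0],"rotation":[0,0,0]}
  ],
  "jaw": 1,
  "newtons": 22
}}

```text
t: 19.77
eef_pos: [0.4711, -0.3183, 0.0153]
ee_rot: [-3.141, 0.0, 3.117]
force: [-1.3, -0.5, 3.7]
width: 0.0457
gripper_force: 22.0
```

Call:
{"op": "apply_moves", "data": {
  "steps": [
    {"translation":[0,0,0.06],"rotation":[0,0,0]},
    {"translation":[0,0,0.14],"rotation":[0,0,0]},
    {"translation":[0,0,0.22],"rotation":[0,0,0]},
    {"translation":[0.05,0.005,0.28],"rotation":[0,0,-0.05]},
    {"translation":[0.13,0.01,0.3],"rotation":[0,0,-0.1]},
    {"translation":[0.23,0.02,0.3],"rotation":[0,0,-0.17]},
    {"translation":[0.33,0.03,0.3],"rotation":[0,0,-0.24]},
    {"translation":[0.43,0.04,0.3],"rotation":[0,0,-0.31]},
    {"translation":[0.5,0.046,0.3],"rotation":[0,0,-0.367]},
    {"translation":[0.531,0.046,0.3],"rotation":[0,0,-0.367]}
  ]
}}

```text
t: 20.6
eef_pos: [0.6054, -0.3059, 0.0888]
ee_rot: [3.141, -0.001, 2.924]
force: [0.3, -0.1, -1.9]
width: 0.0455
gripper_force: 22.0
```

Call:
{"op": "apply_moves", "data": {
  "steps": [
    {"translation":[0,0,0],"rotation":[0,0,0]},
    {"translation":[0,0,0],"rotation":[0,0,0]},
    {"translation":[0,0,0],"rotation":[0,0,0]},
    {"translation":[0,0,-0.04],"rotation":[0,0,0]},
    {"translation":[0,0,-0.08],"rotation":[0,0,0]},
    {"translation":[0,0,-0.12],"rotation":[0,0,0]},
    {"translation":[0,0,-0.16],"rotation":[0,0,0]},
    {"translation":[0,0,-0.2],"rotation":[0,0,0]},
    {"translation":[0,0,-0.22],"rotation":[0,0,0]},
    {"translation":[0,0,-0.22],"rotation":[0,0,0]}
  ]
}}

```text
t: 21.43
eef_pos: [0.6025, -0.3063, 0.0329]
ee_rot: [3.141, -0.003, 2.924]
force: [-0.5, 0.7, -2.4]
width: 0.0459
gripper_force: 22.0
```

```bash
python3 look.py bot1 .604 -.307 .02 40; python3 -c "
from station import *;print(get_state()['ee_rot'])"
```

```text
top origin 349 137 scale 5.0
side origin 241 72 scale 5.0
21.5333 [ 0.60362438 -0.30662902  0.03471805] [ 0.39845596 -0.38245991 -0.90148187] 0.045617673091017996
[-3.14140849e+00 -5.37315639e-04  2.92461666e+00]
```

View pics/bot1.png

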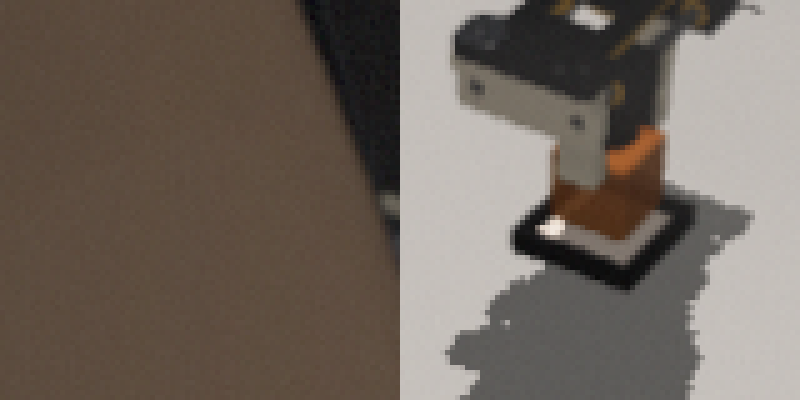

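Call:
{"op": "apply_moves", "data": {
  "steps": [
    {"translation":[0,0,-0.01],"rotation":[0,0,0]},
    {"translation":[0,0,-0.02],"rotation":[0,0,0]},
    {"translation":[0,0,-0.03],"rotation":[0,0,0]},
    {"translation":[0,0,-0.039],"rotation":[0,0,0]},
    {"translation":[0,0,-0.047],"rotation":[0,0,0]},
    {"translation":[0,0,-0.053],"rotation":[0,0,0]},
    {"translation":[0,0,-0.057],"rotation":[0,0,0]},
    {"translation":[0,0,-0.06],"rotation":[0,0,0]},
    {"translation":[0,0,-0.062],"rotation":[0,0,0]},
    {"translation":[0,0,-0.062],"rotation":[0,0,0]}
  ]
}}

```text
t: 22.37
eef_pos: [0.6037, -0.3066, 0.0195]
ee_rot: [-3.142, 0.0, 2.924]
force: [0.3, -0.2, -1.6]
width: 0.0459
gripper_force: 22.0
```

Call:
{"op": "apply_moves", "data": {
  "steps": [
    {"translation":[0,0,-0.001],"rotation":[0,0,0]},
    {"translation":[0,0,-0.002],"rotation":[0,0,0]},
    {"translation":[0,0,-0.003],"rotation":[0,0,0]},
    {"translation":[0,0,-0.003],"rotation":[0,0,0]},
    {"translation":[0,0,-0.003],"rotation":[0,0,0]},
    {"translation":[0,0,-0.003],"rotation":[0,0,0]},
    {"translation":[0,0,-0.003],"rotation":[0,0,0]},
    {"translation":[0,0,-0.003],"rotation":[0,0,0]},
    {"translation":[0,0,-0.003],"rotation":[0,0,0]},
    {"translation":[0,0,-0.003],"rotation":[0,0,0]}
  ]
}}

```text
t: 23.2
eef_pos: [0.6037, -0.3066, 0.0194]
ee_rot: [-3.141, 0.0, 2.925]
force: [-2.7, 1.6, 5.7]
width: 0.0461
gripper_force: 22.0
```

Call:
{"op": "apply_moves", "data": {
  "steps": [
    {"translation":[0,0,0],"rotation":[0,0,0]},
    {"translation":[0,0,0],"rotation":[0,0,0]},
    {"translation":[0,0,0],"rotation":[0,0,0]},
    {"translation":[0,0,0],"rotation":[0,0,0]},
    {"translation":[0,0,0],"rotation":[0,0,0]},
    {"translation":[0,0,0],"rotation":[0,0,0]},
    {"translation":[0,0,0],"rotation":[0,0,0]},
    {"translation":[0,0,0.02],"rotation":[0,0,0]},
    {"translation":[0,0,0.06],"rotation":[0,0,0]},
    {"translation":[0,0,0.12],"rotation":[0,0,0]}
  ],
  "jaw": -0.6
}}

```text
t: 24.03
eef_pos: [0.6029, -0.3064, 0.0485]
ee_rot: [3.142, -0.002, 2.924]
force: [0.0, -0.3, 0.5]
width: 0.0704
gripper_force: 0.0
```

Call:
{"op": "apply_moves", "data": {
  "steps": [
    {"translation":[0,0,0.1],"rotation":[0,0,0]},
    {"translation":[0,0,0.2],"rotation":[0,0,0]},
    {"translation":[0,0,0.3],"rotation":[0,0,0.1]},
    {"translation":[-0.04,0.05,0.4],"rotation":[0,0,0.2]},
    {"translation":[-0.1,0.12,0.46],"rotation":[0,0,0.33]},
    {"translation":[-0.16,0.2,0.5],"rotation":[0,0,0.46]},
    {"translation":[-0.22,0.28,0.5],"rotation":[0,0,0.6]},
    {"translation":[-0.28,0.37,0.5],"rotation":[0,0,0.74]},
    {"translation":[-0.34,0.46,0.5],"rotation":[0,0,0.88]},
    {"translation":[-0.4,0.55,0.5],"rotation":[0,0,1]}
  ]
}}

```text
t: 24.87
eef_pos: [0.503, -0.1683, 0.175]
ee_rot: [-3.141, 0.002, -2.832]
force: [0.8, 0.5, 0.3]
width: 0.0703
gripper_force: 0.0
```

Call:
{"op": "apply_moves", "data": {
  "steps": [
    {"translation":[-0.04,0.06,0],"rotation":[0,0,0.12]},
    {"translation":[-0.07,0.12,0],"rotation":[0,0,0.25]},
    {"translation":[-0.1,0.18,0],"rotation":[0,0,0.38]},
    {"translation":[-0.13,0.24,0],"rotation":[0,0,0.5]},
    {"translation":[-0.148,0.29,0],"rotation":[0,0,0.62]},
    {"translation":[-0.148,0.316,0],"rotation":[0,0,0.74]},
    {"translation":[-0.148,0.316,0],"rotation":[0,0,0.86]},
    {"translation":[-0.148,0.316,0],"rotation":[0,0,0.95]},
    {"translation":[-0.148,0.316,0],"rotation":[0,0,1]},
    {"translation":[-0.148,0.316,0],"rotation":[0,0,1]}
  ]
}}

```text
t: 25.7
eef_pos: [0.4668, -0.09, 0.1749]
ee_rot: [-3.141, 0.001, -2.31]
force: [-0.6, 0.5, -0.4]
width: 0.0701
gripper_force: 0.0
```

```bash
python3 look.py bot2 .604 -.307 .02 40; python3 -c "
from station import *;print(get_state()['ee_rot'])"
```

```text
top origin 349 137 scale 5.0
side origin 241 72 scale 5.0
25.8 [ 0.46678229 -0.09006594  0.17453893] [ 0.98156758  0.29132986 -0.00663058] 0.07019540502689883
[-3.14085608e+00  9.02013503e-04 -2.31250444e+00]
```

View pics/bot2.png

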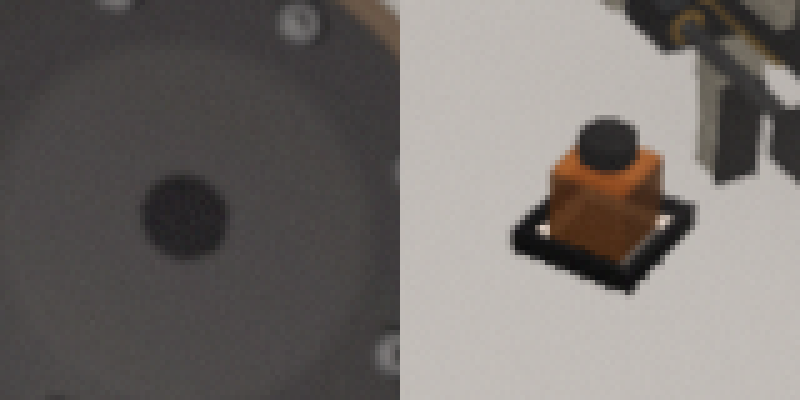

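Call:
{"op": "apply_moves", "data": {
  "steps": [
    {"translation":[0,0,-0.08],"rotation":[0,0,0.043]},
    {"translation":[0,0,-0.18],"rotation":[0,0,0.043]},
    {"translation":[0,0,-0.28],"rotation":[0,0,0.043]},
    {"translation":[0,0,-0.38],"rotation":[0,0,0.043]},
    {"translation":[0,0,-0.46],"rotation":[0,0,0.043]},
    {"translation":[0,0,-0.53],"rotation":[0,0,0.043]},
    {"translation":[0,0,-0.58],"rotation":[0,0,0.043]},
    {"translation":[0,0,-0.62],"rotation":[0,0,0.043]},
    {"translation":[0,0,-0.65],"rotation":[0,0,0.043]},
    {"translation":[0,0,-0.67],"rotation":[0,0,0.043]}
  ]
}}

```text
t: 26.63
eef_pos: [0.4665, -0.0902, 0.0057]
ee_rot: [3.141, -0.001, -2.29]
force: [-0.1, 0.2, 0.3]
width: 0.0701
gripper_force: 0.0
```

Call:
{"op": "apply_moves", "data": {
  "steps": [
    {"translation":[0,0,0],"rotation":[0,0,0]},
    {"translation":[0,0,0],"rotation":[0,0,0]},
    {"translation":[0,0,0],"rotation":[0,0,0]},
    {"translation":[0,0,0],"rotation":[0,0,0]},
    {"translation":[0,0,0],"rotation":[0,0,0]},
    {"translation":[0,0,0],"rotation":[0,0,0]},
    {"translation":[0,0,0],"rotation":[0,0,0]},
    {"translation":[0,0,0],"rotation":[0,0,0]},
    {"translation":[0,0,0],"rotation":[0,0,0]},
    {"translation":[0,0,0],"rotation":[0,0,0]}
  ],
  "jaw": 1,
  "newtons": 30
}}

```text
t: 27.47
eef_pos: [0.4666, -0.0901, 0.0063]
ee_rot: [3.142, -0.0, -2.289]
force: [0.9, -0.7, 0.5]
width: 0.0089
gripper_force: 0.0
```

```bash
python3 look.py pes1 .467 -.09 .01 50
```

```text
top origin 248 183 scale 4.0
side origin 259 131 scale 4.0
27.5667 [ 0.46662168 -0.09005712  0.00625542] [-0.46762944 -0.21468078  0.91840729] 0.0025128367157453073
```

View pics/pes1.png

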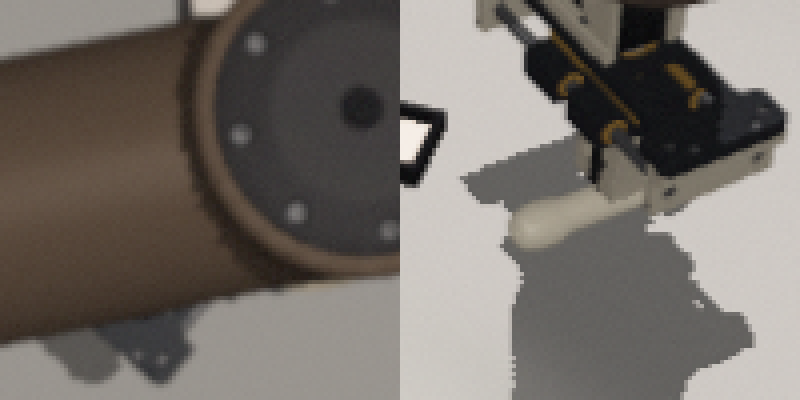

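Call:
{"op": "apply_moves", "data": {
  "steps": [
    {"translation":[0,0,0.04],"rotation":[0,0,0]},
    {"translation":[0,0,0.12],"rotation":[0,0,0]},
    {"translation":[0,0,0.22],"rotation":[0,0,0]},
    {"translation":[0,0,0.34],"rotation":[0,0,0]},
    {"translation":[0,0,0.46],"rotation":[0,0,0]},
    {"translation":[0,-0.1,0.56],"rotation":[0,0,0]},
    {"translation":[0.04,-0.24,0.64],"rotation":[0,0,0]},
    {"translation":[0.06,-0.38,0.68],"rotation":[0,0,0]},
    {"translation":[0.06,-0.52,0.68],"rotation":[0,0,0]},
    {"translation":[0.06,-0.66,0.68],"rotation":[0,0,0]}
  ],
  "jaw": 1
}}

```text
t: 28.4
eef_pos: [0.4822, -0.2566, 0.1774]
ee_rot: [-3.14, 0.001, -2.288]
force: [1.2, 0.3, -0.5]
width: 0.0002
gripper_force: 0.0
```

```bash
python3 look.py pes2 .467 -.09 .01 50
```

```text
top origin 248 183 scale 4.0
side origin 259 131 scale 4.0
28.5 [ 0.48115726 -0.25880587  0.17590339] [-0.72965894 -0.40255483 -0.27105452] 0.0005969954456688551
```

View pics/pes2.png

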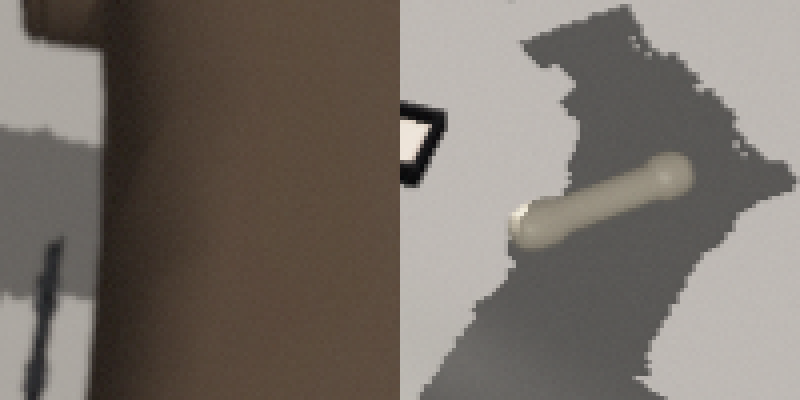

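```bash
python3 - <<'E'
import cv2,numpy as np
for n in("pes1","pes2"):
    f=cv2.imread(f"pics/{n}.png")[2::4,402::4].astype(int); r=f[:,:,2]-f[:,:,0]  # warm tint
    print(n)
    for y in range(34,66,1): print(y,"".join("%4d"%v for v in f[y,26:72:2].mean(1)))
f=cv2.imread("pics/side0raw.png")[131:231,259:359].astype(int);print("orig")
for y in range(34,66,1): print(y,"".join("%4d"%v for v in f[y,26:72:2].mean(1)))
E
```

```text
pes1
34  202 201 201 200 202 201 202 186 117  91  45  19  45  56  47  45  76  35  19  22  19  20  19
35  202 202 201 201 201 203 119 115  98  99  88  19  29  60  41  46  81  23  23  20  22  23  19
36  203 201 202 202 186 119  97  97  97 100 114  33  23  64  59  48  55  18  23  18  33  35  20
37  202 201 201 120 114  98  98  98  97 101 114  19  48  97  89  42  46  19  19  22  28  29  21
38  200 187 119  99  97  96  96  96  99 100 111  15  52 103 105  61  49  24  19  21  20  22  21
39  186 113  99  98  97  97  98  96  96 102  98  13  51 101 104  94  45  40  18  21  19  21  21
40  114  97  97  98  98  99  97  97  97 102  99  15  33 102 106 110  61  45  33  21  20  25  21
41   97  96  96  99  97  97  98  96  99 100  98  16  30 103 109 110  96  44  89  17  22  23  21
42   97  95  98  97  97  95  97  96  97  97  93  15  54 101 112 110 110  52 102  30  23  21  20
43   96  98  99  97  99  96  98  95  97 131  90  14  82 102 111 111 110  96 104  62  22  20  60
44   98  98  95  97  97  97  96  98  97 103  85  15  86 103 109 110 111 114 103  97  78  78 110
45   97  96  97  95  97  97  98  96  98
[... 7430 characters left out ...]
 174 174 174 176 174 173 176
59  170 108 128 145 143 138 127 112  82  81  82  81 110 166 176 176 174 174 176 175 176 174 175
60  160  94 119 128 126 121 110  88  81  83  82 165 168 175 175 175 174 173 175 176 174 174 173
61  159  85 110 117 114 104  87  84  82 168 164 173 174 174 174 175 173 174 174 175 175 174 175
62  159  83  87  91  92  84  82  83 166 173 174 173 175 175 174 174 175 175 174 174 175 174 174
63  157  82  80  82  81  81  80  80 174 174 175 175 175 174 176 175 175 175 175 175 175 175 176
64  172  82  83  82  82  82  82 168 173 175 175 174 176 176 175 176 176 173 174 175 174 173 174
65  175 151  82  83  82  83 165 174 174 176 176 173 175 176 174 174 174 173 175 174 175 174 173
```

```bash
python3 - <<'E'
from h import *; from station import *
s=get_state();P=s["eef_pos"];f=grab_frame("side");c=camera_model("side")
u,v=proj(c,P)[0];h=40;u0,v0=int(u)-h,int(v)-h;k=7
o=cv2.resize(f[v0:v0+2*h,u0:u0+2*h],(560,560),interpolation=cv2.INTER_NEAREST)
for dz,col in((0,(0,0,255)),(.02,(0,255,0)),(.04,(255,0,0))):
    a=((proj(c,P+[0,0,dz])[0]-[u0,v0]+.5)*k).astype(int); print(dz,a); cv2.circle(o,tuple(map(int,a)),4,col,1)
cv2.imwrite("pics/tip.png",o); print(P,s["t"],f.shape,u,v)
E
```

```text
0 [288 283]
0.02 [294 231]
0.04 [300 178]
[ 0.48115726 -0.25880587  0.17590339] 28.5 (384, 512, 3) 328.6633376555557 81.02909615285951
```

View pics/tip.png

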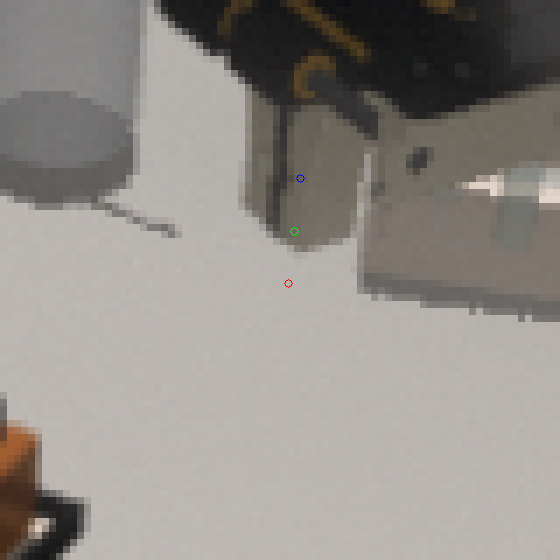

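```bash
python3 - <<'E'
from h import *
c=camera_model("side");P=np.array([0.48115726,-0.25880587,0.17590339]);o=np.array([328-40,81-40])
for dz in(.015,.02,.025,.03): print(dz,(proj(c,P+[.0062,.0072,dz])[0]-o+.5)*7)
E
```

```text
0.015 [269.13105925 252.15767706]
0.02 [270.64991016 238.97351901]
0.025 [272.17679582 225.71170281]
0.03 [273.71176573 212.37164353]
```

Call:
{"op": "apply_moves", "data": {
  "steps": [
    {"translation":[0,0.08,0],"rotation":[0,0,0]},
    {"translation":[-0.01,0.17,0],"rotation":[0,0,0]},
    {"translation":[-0.02,0.27,0],"rotation":[0,0,0]},
    {"translation":[-0.03,0.37,0],"rotation":[0,0,0]},
    {"translation":[-0.04,0.47,0],"rotation":[0,0,0]},
    {"translation":[-0.05,0.56,0],"rotation":[0,0,0]},
    {"translation":[-0.057,0.63,0],"rotation":[0,0,0]},
    {"translation":[-0.057,0.675,0],"rotation":[0,0,0]},
    {"translation":[-0.057,0.675,0],"rotation":[0,0,0]},
    {"translation":[-0.057,0.675,0],"rotation":[0,0,0]}
  ],
  "jaw": -0.4
}}

```text
t: 29.38
eef_pos: [0.4673, -0.0853, 0.1764]
ee_rot: [-3.142, 0.0, -2.287]
force: [-0.1, 0.0, -0.5]
width: 0.0594
gripper_force: 0.0
```

Call:
{"op": "apply_moves", "data": {
  "steps": [
    {"translation":[0,0,-0.08],"rotation":[0,0,0]},
    {"translation":[0,0,-0.18],"rotation":[0,0,0]},
    {"translation":[0,0,-0.28],"rotation":[0,0,0]},
    {"translation":[0,0,-0.38],"rotation":[0,0,0]},
    {"translation":[0,0,-0.46],"rotation":[0,0,0]},
    {"translation":[0,0,-0.53],"rotation":[0,0,0]},
    {"translation":[0,0,-0.58],"rotation":[0,0,0]},
    {"translation":[0,0,-0.62],"rotation":[0,0,0]},
    {"translation":[0,0,-0.65],"rotation":[0,0,0]},
    {"translation":[0,0,-0.67],"rotation":[0,0,0]}
  ]
}}

```text
t: 30.22
eef_pos: [0.467, -0.0868, 0.0079]
ee_rot: [3.141, -0.001, -2.29]
force: [0.3, 0.0, 0.6]
width: 0.062
gripper_force: 0.0
```

Call:
{"op": "apply_moves", "data": {
  "steps": [
    {"translation":[0,0,-0.01],"rotation":[0,0,0]},
    {"translation":[0,0,-0.02],"rotation":[0,0,0]},
    {"translation":[0,0,-0.03],"rotation":[0,0,0]},
    {"translation":[0,0,-0.035],"rotation":[0,0,0]},
    {"translation":[0,0,-0.04],"rotation":[0,0,0]},
    {"translation":[0,0,-0.045],"rotation":[0,0,0]},
    {"translation":[0,0,-0.05],"rotation":[0,0,0]},
    {"translation":[0,0,-0.055],"rotation":[0,0,0]},
    {"translation":[0,0,-0.06],"rotation":[0,0,0]},
    {"translation":[0,0,-0.06],"rotation":[0,0,0]}
  ]
}}

```text
t: 31.05
eef_pos: [0.4673, -0.0863, -0.0064]
ee_rot: [3.141, -0.0, -2.289]
force: [0.2, 0.4, -0.3]
width: 0.0616
gripper_force: 0.0
```

Call:
{"op": "apply_moves", "data": {
  "steps": [
    {"translation":[0,-0.005,-0.004],"rotation":[0,0,0]},
    {"translation":[0,-0.01,-0.008],"rotation":[0,0,0]},
    {"translation":[0,-0.015,-0.012],"rotation":[0,0,0]},
    {"translation":[0,-0.015,-0.016],"rotation":[0,0,0]},
    {"translation":[0,-0.015,-0.02],"rotation":[0,0,0]},
    {"translation":[0,-0.015,-0.024],"rotation":[0,0,0]},
    {"translation":[0,-0.015,-0.028],"rotation":[0,0,0]},
    {"translation":[0,-0.015,-0.03],"rotation":[0,0,0]},
    {"translation":[0,-0.015,-0.03],"rotation":[0,0,0]},
    {"translation":[0,-0.015,-0.03],"rotation":[0,0,0]}
  ]
}}

```text
t: 31.88
eef_pos: [0.4674, -0.0901, -0.0138]
ee_rot: [3.142, -0.0, -2.289]
force: [-0.5, 0.1, -0.1]
width: 0.0607
gripper_force: 0.0
```

Call:
{"op": "apply_moves", "data": {
  "steps": [
    {"translation":[0,0,0],"rotation":[0,0,0]},
    {"translation":[0,0,0],"rotation":[0,0,0]},
    {"translation":[0,0,0],"rotation":[0,0,0]},
    {"translation":[0,0,0],"rotation":[0,0,0]},
    {"translation":[0,0,0],"rotation":[0,0,0]},
    {"translation":[0,0,0],"rotation":[0,0,0]},
    {"translation":[0,0,0],"rotation":[0,0,0]},
    {"translation":[0,0,0],"rotation":[0,0,0]},
    {"translation":[0,0,0],"rotation":[0,0,0]},
    {"translation":[0,0,0],"rotation":[0,0,0]}
  ],
  "jaw": 1,
  "newtons": 30
}}

```text
t: 32.72
eef_pos: [0.4674, -0.0901, -0.0137]
ee_rot: [-3.142, 0.0, -2.289]
force: [-0.5, -0.4, -0.1]
width: 0.0214
gripper_force: 29.9
```

Call:
{"op": "apply_moves", "data": {
  "steps": [
    {"translation":[0,0,0.04],"rotation":[0,0,0]},
    {"translation":[0,0,0.1],"rotation":[0,0,0]},
    {"translation":[0,0,0.18],"rotation":[0,0,0]},
    {"translation":[0,0,0.25],"rotation":[0,0,-0.06]},
    {"translation":[0.02,0,0.3],"rotation":[0,0,-0.16]},
    {"translation":[0.05,-0.002,0.32],"rotation":[0,0,-0.28]},
    {"translation":[0.1,-0.007,0.32],"rotation":[0,0,-0.41]},
    {"translation":[0.16,-0.012,0.32],"rotation":[0,0,-0.54]},
    {"translation":[0.22,-0.016,0.32],"rotation":[0,0,-0.67]},
    {"translation":[0.28,-0.02,0.32],"rotation":[0,0,-0.807]}
  ]
}}

```text
t: 33.55
eef_pos: [0.5376, -0.0951, 0.066]
ee_rot: [3.141, -0.0, -2.715]
force: [-0.2, -0.2, -2.3]
width: 0.0219
gripper_force: 29.9
```

Call:
{"op": "apply_moves", "data": {
  "steps": [
    {"translation":[0.06,-0.004,0],"rotation":[0,0,-0.13]},
    {"translation":[0.12,-0.008,0],"rotation":[0,0,-0.26]},
    {"translation":[0.18,-0.012,0],"rotation":[0,0,-0.39]},
    {"translation":[0.24,-0.016,0],"rotation":[0,0,-0.51]},
    {"translation":[0.3,-0.02,0],"rotation":[0,0,-0.62]},
    {"translation":[0.36,-0.025,0],"rotation":[0,0,-0.71]},
    {"translation":[0.41,-0.03,0],"rotation":[0,0,-0.78]},
    {"translation":[0.44,-0.032,0],"rotation":[0,0,-0.807]},
    {"translation":[0.448,-0.032,0],"rotation":[0,0,-0.807]},
    {"translation":[0.448,-0.032,0],"rotation":[0,0,-0.807]}
  ]
}}

```text
t: 34.38
eef_pos: [0.649, -0.103, 0.0656]
ee_rot: [3.141, -0.001, -3.133]
force: [-1.0, 0.0, -2.5]
width: 0.0217
gripper_force: 29.9
```

```bash
python3 -c "
from station import *
s=get_state();print(s['eef_pos'],s['ee_rot'],s['width'],s['force'],s['moment'])"
```

```text
[ 0.64904188 -0.10304093  0.06557421] [ 3.14149479e+00 -1.14387135e-03 -3.13334720e+00] 0.021714676358209388 [-1.03043769  0.01685376 -2.54411687] [0.00363448 0.03660715 0.01399846]
```

Call:
{"op": "apply_moves", "data": {
  "steps": [
    {"translation":[0,0,-0.04],"rotation":[0,0,0]},
    {"translation":[0,0,-0.09],"rotation":[0,0,0]},
    {"translation":[0,0,-0.14],"rotation":[0,0,0]},
    {"translation":[0,0,-0.18],"rotation":[0,0,0]},
    {"translation":[0,0,-0.21],"rotation":[0,0,0]},
    {"translation":[0,0,-0.23],"rotation":[0,0,0]},
    {"translation":[0,0,-0.25],"rotation":[0,0,0]},
    {"translation":[0,0,-0.26],"rotation":[0,0,0]},
    {"translation":[0,0,-0.265],"rotation":[0,0,0]},
    {"translation":[0,0,-0.265],"rotation":[0,0,0]}
  ]
}}

```text
t: 35.22
eef_pos: [0.6495, -0.1031, -0.0]
ee_rot: [-3.142, 0.0, -3.134]
force: [-1.0, 0.4, -1.4]
width: 0.0215
gripper_force: 29.9
```

Call:
{"op": "apply_moves", "data": {
  "steps": [
    {"translation":[0,0,-0.006],"rotation":[0,0,0]},
    {"translation":[0,0,-0.012],"rotation":[0,0,0]},
    {"translation":[0,0,-0.018],"rotation":[0,0,0]},
    {"translation":[0,0,-0.023],"rotation":[0,0,0]},
    {"translation":[0,0,-0.027],"rotation":[0,0,0]},
    {"translation":[0,0,-0.03],"rotation":[0,0,0]},
    {"translation":[0,0,-0.033],"rotation":[0,0,0]},
    {"translation":[0,0,-0.035],"rotation":[0,0,0]},
    {"translation":[0,0,-0.036],"rotation":[0,0,0]},
    {"translation":[0,0,-0.036],"rotation":[0,0,0]}
  ]
}}

```text
t: 36.05
eef_pos: [0.6494, -0.1031, -0.009]
ee_rot: [3.142, -0.0, -3.134]
force: [-0.2, -0.4, -1.3]
width: 0.0214
gripper_force: 29.9
```

Call:
{"op": "apply_moves", "data": {
  "steps": [
    {"translation":[0,0,-0.001],"rotation":[0,0,0]},
    {"translation":[0,0,-0.002],"rotation":[0,0,0]},
    {"translation":[0,0,-0.003],"rotation":[0,0,0]},
    {"translation":[0,0,-0.004],"rotation":[0,0,0]},
    {"translation":[0,0,-0.004],"rotation":[0,0,0]},
    {"translation":[0,0,-0.004],"rotation":[0,0,0]},
    {"translation":[0,0,-0.004],"rotation":[0,0,0]},
    {"translation":[0,0,-0.004],"rotation":[0,0,0]},
    {"translation":[0,0,-0.004],"rotation":[0,0,0]},
    {"translation":[0,0,-0.004],"rotation":[0,0,0]}
  ]
}}

```text
t: 36.88
eef_pos: [0.6495, -0.1031, -0.0097]
ee_rot: [-3.142, 0.0, -3.134]
force: [-2.0, 0.9, 5.4]
width: 0.0215
gripper_force: 29.9
```

Call:
{"op": "apply_moves", "data": {
  "steps": [
    {"translation":[0,0,0],"rotation":[0,0,0]},
    {"translation":[0,0,0],"rotation":[0,0,0]},
    {"translation":[0,0,0],"rotation":[0,0,0]},
    {"translation":[0,0,0],"rotation":[0,0,0]},
    {"translation":[0,0,0],"rotation":[0,0,0]},
    {"translation":[0,0,0],"rotation":[0,0,0]},
    {"translation":[0,0,0],"rotation":[0,0,0]},
    {"translation":[0,0,0.02],"rotation":[0,0,0]},
    {"translation":[0,0,0.06],"rotation":[0,0,0]},
    {"translation":[0,0,0.12],"rotation":[0,0,0]}
  ],
  "jaw": -0.1
}}

```text
t: 37.72
eef_pos: [0.6485, -0.1031, 0.0198]
ee_rot: [-3.141, -0.002, -3.134]
force: [-0.1, 0.2, 1.0]
width: 0.0483
gripper_force: 0.0
```

Call:
{"op": "apply_moves", "data": {
  "steps": [
    {"translation":[0,0,0.1],"rotation":[0,0,0]},
    {"translation":[0,0,0.22],"rotation":[0,0,0]},
    {"translation":[0,0,0.35],"rotation":[0,0,0]},
    {"translation":[-0.02,0,0.5],"rotation":[0,0,0]},
    {"translation":[-0.08,0,0.62],"rotation":[0,0,0]},
    {"translation":[-0.18,0,0.72],"rotation":[0,0,0]},
    {"translation":[-0.3,0,0.76],"rotation":[0,0,0]},
    {"translation":[-0.42,0,0.76],"rotation":[0,0,0]},
    {"translation":[-0.54,0,0.76],"rotation":[0,0,0]},
    {"translation":[-0.66,0,0.76],"rotation":[0,0,0]}
  ]
}}

```text
t: 38.55
eef_pos: [0.483, -0.1032, 0.2112]
ee_rot: [3.141, 0.002, -3.134]
force: [-0.0, 0.4, 0.1]
width: 0.0481
gripper_force: 0.0
```

Call:
{"op": "apply_moves", "data": {
  "steps": [
    {"translation":[0,-0.1,0],"rotation":[0,0,0]},
    {"translation":[0,-0.2,0],"rotation":[0,0,0]},
    {"translation":[-0.04,-0.3,0],"rotation":[0,0,0]},
    {"translation":[-0.08,-0.4,0],"rotation":[0,0,0]},
    {"translation":[-0.12,-0.5,0],"rotation":[0,0,0]},
    {"translation":[-0.16,-0.6,0],"rotation":[0,0,0]},
    {"translation":[-0.2,-0.7,0],"rotation":[0,0,0]},
    {"translation":[-0.25,-0.8,0],"rotation":[0,0,0]},
    {"translation":[-0.3,-0.9,0],"rotation":[0,0,0]},
    {"translation":[-0.35,-1,0],"rotation":[0,0,0]}
  ]
}}

```text
t: 39.38
eef_pos: [0.3961, -0.3542, 0.2113]
ee_rot: [-3.141, 0.001, -3.134]
force: [1.2, 0.3, -0.2]
width: 0.0478
gripper_force: 0.0
```

Call:
{"op": "apply_moves", "data": {
  "steps": [
    {"translation":[-0.05,-0.1,0],"rotation":[0,0,0]},
    {"translation":[-0.1,-0.2,0],"rotation":[0,0,0]},
    {"translation":[-0.15,-0.3,0],"rotation":[0,0,0]},
    {"translation":[-0.2,-0.4,0],"rotation":[0,0,0]},
    {"translation":[-0.25,-0.5,0],"rotation":[0,0,0]},
    {"translation":[-0.3,-0.6,0],"rotation":[0,0,0]},
    {"translation":[-0.35,-0.7,0],"rotation":[0,0,0]},
    {"translation":[-0.4,-0.8,0],"rotation":[0,0,0]},
    {"translation":[-0.4,-0.8,0],"rotation":[0,0,0]},
    {"translation":[-0.4,-0.8,0],"rotation":[0,0,0]}
  ]
}}

```text
t: 40.22
eef_pos: [0.2958, -0.554, 0.2104]
ee_rot: [-3.141, 0.0, -3.137]
force: [0.6, 0.8, -0.7]
width: 0.048
gripper_force: 0.0
```

```bash
python3 - <<'E'
from h import *; from station import *
s=get_state();print(s["t"],s["eef_pos"])
for n in("top","side"):
    c=camera_model(n);f=grab_frame(n).astype(int);f0=cv2.imread(f"pics/{n}0raw.png").astype(int)
    u,v=proj(c,[.6494,-.103,.02])[0].astype(int)
    g=f.mean(2);
    a=(slice(v-32,v+32,2),slice(u-20,u+20,2)) if n=="top" else (slice(v-22,v+24,2),slice(u-36,u+36,2))
    print(n,u,v);print("\n".join("".join("%4d"%x for x in r) for r in g[a]))
    # stopper/highlighter unchanged?
    for nm,P in(("stopper",[.66,.005,.014]),("highl",[.63,.213,.01])):
        u,v=proj(c,P)[0].astype(int);print(nm,(np.abs(f-f0)[v-20:v+20,u-20:u+20].mean(2)>60).sum())
E
```

```text
40.2167 [ 0.29582585 -0.55402561  0.21042397]
top 304 158
 126 125 125 125 125 127 125 126 126 125 125 126 127 127 127 125 126 126 128 127
 126 125 126 124 125 123 124 124 123 124 124 124 123 122 124 123 125 126 126 126
 126 127 127 126 105  79  77  77  76  78  75  77  77  77  77  83 120 126 126 126
 127 125 126 118  72  32  31  29  32  28  30  28  33  31  24  51 119 126 125 127
 126 126 126 112  54  61 127 134 128 113 116 118 129 131  80  50 119 128 125 125
 125 126 128 114  54  71 153 157 132 140 157 159 155 156  98  44 118 125 127 126
 125 127 126 113  53  69 151 127 117 148 161 164 157 155  99  45 117 126 125 126
 126 126 126 113  52  69 148 107 119 149 164 166 156 152  98  43 120 125 126 126
 126 126 126 114  54  75 137  92 121 150 162 167 155 152 106  45 118 124 128 126
 126 125 125 119  64  74 135  91 117 146 163 166 155 153 139  63 120 126 126 128
 125 125 127 124  71  70 140  91 104 141 162 168 153 155 142  60 118 127 127 128
 126 126 126 125  76  71 151 108  97 140 162 167 153 159 143  58 119 126 127 127
 126 126 126 125  78  73 152 109  98 140 163 166 152 159 142  61 119 1
[... 4234 characters left out ...]
0 180 180 177 168 168 113  22  17  18  28  56  91 137 214  42  31  45  62 142 216  30  14 171 181 179
 181 182 179 181 179 179 180 179 179 180 181 179 180 179 177 180 181 181 174 169 114  26  14  20  24  17  11  13  16  23  30  19  55 181 182 180
 180 180 180 179 178 179 179 180 181 180 179 181 181 179 180 181 179 180 180 179 180 179 174 168 151  28  10  13  12   9  11  11 140 179 178 180
 180 179 179 178 180 180 180 179 179 180 179 181 178 180 181 179 181 180 179 178 180 179 180 180 180 177 171 152  74  36  10  54 179 178 178 178
 181 181 181 180 181 180 171  89  76  76  86 154 179 179 179 181 181 180 178 179 181 181 180 179 179 179 178 180 179 179 170 172 180 180 179 179
stopper 16
highl 0
```

```bash
python3 -c "
from station import *
print(job_done())"
```

```text
the job is handed in; nothing more can be done
None
```

I set the tub, vial, bottle and pestle down in their matching stands, in that order, and handed the job in at about 40 s of the 112 s allowed. My first grasp of the pestle closed on nothing without moving it, and the second held. I had used all 14 pictures by then, so I checked the pestle's final position from pixel values only. The stopper and highlighter were left alone; the top camera showed no change at either.

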